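Ready the pump fixture and hold its spring clamp open

ROBOT

A 6-joint arm with a two-finger parallel gripper is mounted at the origin on the work surface. World frame = base frame: x ahead of the robot, y to its left, z up, the work surface at z = 0. Lengths are in m, angles in rad, forces in N, time in s.
With the tool pointing down it reaches from about 0.3 to 0.875 m from the base axis. Payload 4.2 kg.
Tool frame: the origin (TCP) lies on the centre line of the jaws, within the pads' length; the fingertips stand 19 mm ahead of it and the grasp point (between the pads) is the TCP; z points along the fingers, y is the direction in which the jaws open and shut (so a half turn about z gives the same grasp; the last joint's range is limited). The gripper opens to 85 mm and grips with 20 to 120 N. Pads are 22 mm wide; open, the fingers measure 114 mm over their backs; the gripper's body (76 mm by 85 mm) begins 54 mm behind the grasp point. The pads swing forward as they close: fully open they stand 13 mm farther back than shut.
Start: joints at [1.203, 0.32, 1.565, -0, 1.257, -0.02], TCP at [0.196, 0.541, 0.218] pointing down, gripper open.
Joint ranges: [-3.11, 3.11], [-0.84, 2.01], [0.21, 2.61], [-1.34, 4.49], [0.05, 2.63], [-2.56, 2.56]. Speed limits (rad/s): [2.57, 2.57, 3.14, 3.14, 3.14, 3.14].

INTERFACE

Orientations are given as [roll, pitch, yaw] about the fixed x, y, z axes, in that order (R = Rz(yaw) Ry(pitch) Rx(roll)).
In Python, from plant import arm gives the robot as it stands. The module is installed in compiled form; this text tells all that it offers.
- The arm moves only by the tool servo_tool, never from a script. Its argument "motion" is a list of rows, each a list of 3 entries, a list of its own where there are three numbers: the shift along the tool's x, y, z in mm, then the turn about the tool's z in rad, then the closure, from -1 (fully open) to 1 (shut), so that 0 is half open. A call has 1 to 20 rows; each row is the pose to reach, as a shift and turn from the pose commanded when the call began, along the tool's axes at that moment; what a row does not reach only later rows make up. A row lasts 1/12 s, in which the tool goes at most 41.7 mm and 7.16 degrees, less where a joint would pass 70% of its speed; a pose out of reach is approached as far as the arm can. A call with a gripper value outside its range is refused whole. The fingers move at their own pace and stop on an object; "force" is the grip in N (left out, the last holds). Time passes only in rows, so rows that repeat a pose let the fingers close. It gives the time, the measured TCP pose, the force and the opening at its end, in the units of the state.
- arm.observe(): the state, without advancing time (a new reading comes with each control period).
- arm.capture(name): name is "scene" or "top" or "wrist"; returns a dict with "frame" (384x512x3 uint8, red, green, blue), "z_map" (384x512 float32, m along the optical axis (not along the pixel's ray), 0 where there is no reading), "camera_matrix" (3x3 intrinsics, pixels), "position" and "rotation" of the camera in the world. Camera axes: x right, y up, looking along -z (the intrinsics and any distortion apply to the point x, -y, -z); pixel columns grow to the right and rows downward; lengths in m; the calibration is good to about 2 mm. A picture is of the moment at which its call begins.
- arm.hand_in(): hands the job in, once; it reports no verdict.
The state is a dict: "clock": time; "joint_pos": joint angles; "joint_velocities": joint speeds; "joint_torque": joint torques, N m; "ee_pos": TCP position; "ee_rot": TCP orientation; "ft_force": force on the tool from outside, world axes, zero at the start; "torque": the same for the moment, N m; "grip_width": finger opening in m.
Only numpy, scipy, OpenCV 4.12 (cv2) and the standard library are available. Lean on these libraries where they do the work, as an engineer would, in place of code of your own. Each camera call takes 0.05 s, during which the arm holds its last target. There are 200 camera calls.

TASK

Get the pump fixture ready for a pump: put the blue sleeve ring on the blue post and the orange sleeve ring on the orange post, each fully down and let go. Then take the black knob of the spring clamp slide, pull it out until the yellow line on the slide is level with the red line of the marker beside it, and keep it there: finish while still holding the knob against the spring. Do not push the red marker along, and leave the grey ring and the other things on the bench where they are.

Things in the scene. Friction and masses are not known exactly. Their poses are not given: they have to be found in the camera images.
- fixture: green base plate bolted to the bench, top 12 mm up; origin on the bench, x pointing away from the robot along the slide, z up. Plate: x -142 to +122, y -125 to +125 mm. Two steel rails (10 mm wide, 30 mm above the bench, at y +-34 mm) guide the clamp slide between them; a blue fixed jaw, 110 mm wide, 52 mm tall above the bench, stands at x 75 to 105 mm
- clamp: spring-return slide between the rails: dark steel block 110 x 54 mm, top 40 mm above the bench, dark jaw plate 90 mm wide, 52 mm above the bench at its far end, black knob near its robot-side end. Axes as the fixture's; origin on its underside, at the fixture's x = 0 when home (its start). Slides 0 to 105 mm to the fixture's -x; the spring pulls back with 3.6 N plus 0.8 N per 10 mm
- grip (a point): middle of the black knob: an upright cylinder 26 mm in diameter, standing 50 mm tall on the slide, from 40 to 90 mm above the bench, with a yellow band near its top; this point is 67.5 mm above the bench and moves with the slide
- pointer (a point): middle of the yellow line across the top of the clamp slide (5 mm wide, 65 mm beyond the knob's axis in the fixture's x); moves with the slide, 40 mm above the bench
- mark (a point): red line (5 mm wide) on the small white marker clipped on the rail on the slide's -y side, 37 mm from the slide's centre line, 40 mm above the bench; axes as the fixture's. The slide is at the mark when pointer has the same x as this point in the fixture's frame: a pull of 45 to 85 mm, different every time. A push of about 6 N would shift the marker
- post_blue: blue locating post on the fixture, 22 mm diameter; origin at the centre of its flange's underside, 12 mm above the bench. Flange 52 mm diameter, 5 mm thick; the post's top is 45 mm above the origin, its last 8 mm tapered to 14 mm. It stands 87 mm to either side of the slide's centre line, at the fixture's x = 0
- seat_blue (a point): centre of the blue flange's top, where the ring's underside must rest (17 mm above the bench)
- post_orange: orange locating post, 14 mm in diameter; otherwise like the blue post (its taper ends at 6 mm), on the other side of the slide
- seat_orange (a point): centre of the orange flange's top, where the ring's underside must rest (17 mm above the bench)
- ring_blue: blue plastic sleeve ring standing on the bench: 48 mm outside diameter, 30 mm bore, 30 mm high; origin at the centre of its underside, z up
- ring_orange: orange plastic sleeve ring: 38 mm outside diameter, 21 mm bore, 30 mm high; origin at the centre of its underside, z up
- ring_grey: grey plastic sleeve ring that belongs to another job: 44 mm outside diameter, 26 mm bore, 30 mm high, standing on the bench; origin at the centre of its underside
- socket: steel wrench socket standing upright, 30 mm diameter, 40 mm tall; origin at the centre of its underside
- screwdriver: screwdriver with an orange handle lying on the bench, 200 mm long, along its x axis (blade to +x); origin at its middle, on the bench
- wrench: steel spanner lying flat, 190 mm long along its x axis; origin at its middle, on the bench
- elbow: brass pipe elbow, about 35 mm wide, 57 mm long, 52 mm tall; origin at the centre of its foot
- jar: small jar with a red cap, 64 mm diameter, 75 mm tall; origin at the centre of its underside
Mind the look-alikes: they are no part of the job. Leave any pink look-alike of the ring_blue alone.

How it is judged:
On the way, in this order (a step that is already met when the one before it is completed fails the run):
1. both rings are fully down on their posts and let go (horizontal distance between ring_blue and seat_blue below 0.007 m and z of ring_blue in the frame of seat_blue between -0.004 and 0.004 m and angle between each of ring_blue, ring_orange's own z axis and vertical below 0.12 rad and linear speed of each of ring_blue, ring_orange below 0.02 m/s and horizontal distance between ring_orange and seat_orange below 0.007 m and z of ring_orange in the frame of seat_orange between -0.004 and 0.004 m and contact force between the fingers and ring_blue below 0.2 N and contact force between the fingers and ring_orange below 0.2 N), for 0.2 s.
2. the slide is held with its yellow line level with the red mark (x of pointer in the frame of mark between -0.006 and 0.006 m and linear speed of clamp below 0.01 m/s and contact force between the fingers and clamp above 3 N), for 0.5 s.
At the end, for the whole second after the job is handed in: The slide is still, its yellow line within 6 mm of the red mark along the slide, the fingers pressing it with over 3 N; each ring rests on the flange of the post of its colour, within 7 mm of centred, 4 mm of fully down, 0.12 rad of upright, untouched by the fingers (all of step 1 and all of step 2); the arm keeps its last pose, push and grip.
It fails at once if a bystander is moved more than 30 mm (distance of any of ring_grey, socket, screwdriver, wrench, elbow, jar from where it was at the start of the episode above 0.03 m).
It fails at once if the red marker is pushed more than 4 mm along (distance of mark from where it was at the start of the episode above 0.004 m).
It also fails if it takes over 62 s, if anything falls off the work surface, if the arm or the gripper's body presses on something with over 40 N, if the wrist force passes 120 N, or if a joint passes its speed limit or range.

## Working session

There is one attempt and no reset: what is moved stays moved. The work goes in short steps, Python scripts to look and compute and a tool call to move; the robot and the scene stay as the last step left them, time stands still between calls to the robot, and variables do not carry over. Pictures are saved under pics/ and viewed, about 8 in all and at most 12, crops included, and the job is handed in when it is done.

Besides the shell and the picture viewer there is one more tool, called after "Request:" as name(argument=value, ...), one argument or row to a line, values as JSON. servo_tool: Moves the arm, as the interface text tells. Its arguments: {"type":"object","properties":{"motion":{"type":"array","items":{"type":"array"}},"force":{"type":"number"}},"required":["motion"]}

```bash
mkdir -p pics
cat > h.py <<'E'
import numpy as np, cv2
from plant import arm
def cloud(c):
    z=c["z_map"]; K=np.array(c["camera_matrix"]); v,u=np.mgrid[:z.shape[0],:z.shape[1]]
    p=np.stack([(u-K[0,2])/K[0,0]*z,-(v-K[1,2])/K[1,1]*z,-z],-1)
    P=p@np.array(c["rotation"]).T+np.array(c["position"]); P[z==0]=np.nan
    return P
def save(c,n): cv2.imwrite(f"pics/{n}.png",c["frame"][:,:,::-1])
E
python3 - <<'E'
from h import *
s=arm.observe(); print(s)
for n in("top","scene"):
    c=arm.capture(n); save(c,n); np.savez(n,**{k:c[k] for k in c}); print(n,c["camera_matrix"],c["position"],c["rotation"],[k for k in c])
E
python3 -c "
import cv2,numpy as np
a=cv2.imread('pics/top.png');cv2.imwrite('pics/top2.png',cv2.resize(a,(800,600),interpolation=cv2.INTER_CUBIC))"
```

```text
{'clock': 0.0, 'joint_pos': array([ 1.20302440e+00,  3.20297614e-01,  1.56572048e+00,  3.58678456e-05,
        1.25739044e+00, -2.00153328e-02]), 'joint_velocities': array([ 0.00148769, -0.00015276,  0.00013384, -0.0001957 ,  0.00080586,
        0.00219323]), 'joint_torque': array([-1.30998233e-04, -4.15515411e+01, -2.34164715e+01, -1.09578787e-04,
        7.99579168e-03,  3.13325302e-06]), 'ee_pos': array([0.19576478, 0.54009824, 0.21756291]), 'ee_rot': array([-3.13977783e+00, -7.04366085e-05,  2.79382491e+00]), 'ft_force': array([-0.39026837, -0.17294504,  0.07544668]), 'torque': array([0.01011362, 0.02548852, 0.03422264]), 'grip_width': 0.08513291473017992}
top [[487.11908697   0.         257.39376053]
 [  0.         487.11908697 185.09198038]
 [  0.           0.           1.        ]] [0.33767806 0.01654317 1.64355296] [ 0.08377717  0.00214486 -1.58237323] ['frame', 'z_map', 'camera_matrix', 'position', 'rotation']
scene [[472.54936484   0.         266.26109065]
 [  0.         472.54936484 191.98276907]
 [  0.           0.           1.        ]] [ 1.38405549 -0.35800616  0.97804742] [ 8.00150848e-01 -6.37505931e-04  1.19715399e+00] ['frame', 'z_map', 'camera_matrix', 'position', 'rotation']
```

View pics/top2.png

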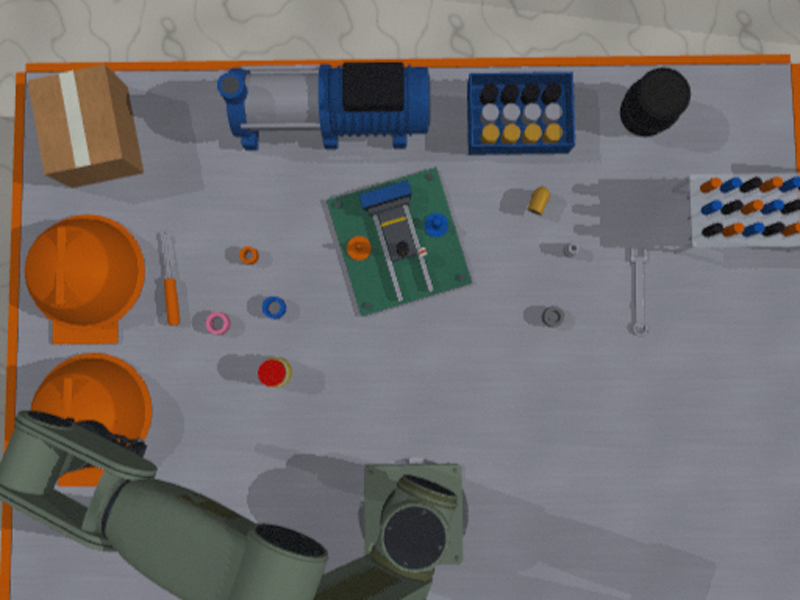

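View pics/scene.png

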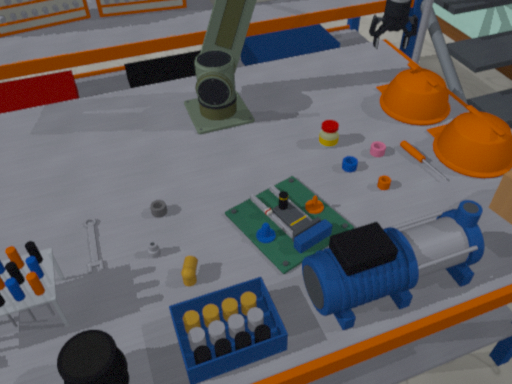

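The top view (800x600) shows the blue ring at (275,307), orange ring at (249,255), pink look-alike at (217,323), blue post at (436,224), orange post at (358,247), knob at (402,248) and marker at about (421,252). The scene view agrees. Next I'll compute positions.

```bash
sed -i 's/^def cloud/from scipy.spatial.transform import Rotation as Ro\ndef cloud/; s/np.array(c\["rotation"\]).T/Ro.from_euler("xyz",c["rotation"]).as_matrix().T/' h.py
cat >> h.py <<'E'
def blob(c,P,hue,box,zr,smin=110,vmin=50):
    h=cv2.cvtColor(c["frame"],cv2.COLOR_RGB2HSV).astype(int)
    m=(abs(h[...,0]-hue)<9)&(h[...,1]>smin)&(h[...,2]>vmin)&(P[...,2]>zr[0])&(P[...,2]<zr[1])
    m&=(P[...,0]>box[0])&(P[...,0]<box[1])&(P[...,1]>box[2])&(P[...,1]<box[3])
    q=P[m]
    return len(q), (np.r_[q.mean(0),q.min(0),q.max(0)].round(4) if len(q) else None)
E
python3 - <<'E'
from h import *
for n in("top","scene"):
    c=dict(np.load(n+".npz")); P=cloud(c)
    print(n)
    if n=="top":
        for u,v in((176,196),(159,163),(279,143),(229,158),(257,159),(139,207),(255,175),(174,239),(353,202)):
            print(u,v,c["frame"][v,u],cv2.cvtColor(c["frame"][v:v+1,u:u+1],cv2.COLOR_RGB2HSV)[0,0],P[v,u].round(4))
    R=(0.3,1,-.4,.6)
    for nm,hue,box,zr in(("ringb",107,(.2,.5,.2,.4),(.02,.05)),("ringo",11,(.3,.6,.27,.4),(.02,.05)),("postb",107,(.4,.6,-.15,.0),(.03,.08)),("posto",11,(.3,.6,.05,.2),(.03,.08)),("flb",107,(.4,.54,-.15,.0),(.005,.03)),("flo",11,(.3,.6,.05,.2),(.005,.03)),("plate",75,(.3,.8,-.3,.3),(.004,.02)),("jaw",107,(.54,.75,-.1,.2),(.04,.06)),("yellow",25,(.4,.7,-.1,.2),(.03,.05))):
        print(nm,blob(c,P,hue,box,zr))
E
```

```text
top
176 196 [ 91  91 100] [120  23 100] [4.42e-01 2.94e-01 1.00e-04]
159 163 [ 94  93 100] [124  18 100] [0.5545 0.3513 0.0042]
279 143 [ 13  66 134] [107 230 134] [ 0.6085 -0.0542  0.0607]
229 158 [135  59  10] [ 12 236 135] [0.5617 0.1108 0.0544]
257 159 [32 30 35] [132  36  35] [0.5527 0.0187 0.0873]
139 207 [89 90 97] [116  21  97] [ 4.062e-01  4.189e-01 -1.000e-04]
255 175 [46 87 69] [ 77 120  87] [0.5089 0.0261 0.0123]
174 239 [155  17  10] [  1 239 155] [0.2994 0.2871 0.077 ]
353 202 [90 91 98] [116  21  98] [ 0.4149 -0.3044 -0.005 ]
ringb (104, array([0.4386, 0.2927, 0.0304, 0.4165, 0.2701, 0.0204, 0.4602, 0.3166,
       0.0428]))
ringo (83, array([0.5371, 0.343 , 0.0321, 0.3211, 0.2724, 0.0207, 0.568 , 0.3665,
       0.0496]))
postb (1, array([ 0.5935, -0.0452,  0.0304,  0.5935, -0.0452,  0.0304,  0.5935,
       -0.0452,  0.0304]))
posto (18, array([0.5634, 0.1117, 0.0518, 0.5571, 0.1048, 0.0354, 0.5746, 0.1252,
       0.0687]))
flb (0, None)
flo (180, array([0.5652, 0.1118, 0.0186, 0.5392, 0.0858, 0.0093, 0.5919, 0.1367,
       0.0299]))
plate (3102, array([ 0.5643,  0.0211
[... 329 characters left out ...]
 0.4117, 0.2668, 0.0203, 0.4641, 0.3137,
       0.037 ]))
ringo (98, array([0.5538, 0.3438, 0.0278, 0.5347, 0.3259, 0.0203, 0.5708, 0.3641,
       0.0361]))
postb (0, None)
posto (38, array([0.5673, 0.1088, 0.0451, 0.5603, 0.1027, 0.032 , 0.5719, 0.1164,
       0.0605]))
flb (0, None)
flo (205, array([0.5672, 0.1074, 0.0171, 0.5187, 0.0833, 0.0095, 0.5904, 0.1361,
       0.0299]))
plate (3146, array([ 0.589 ,  0.001 ,  0.0124,  0.4243, -0.1303,  0.0041,  0.7386,
        0.1751,  0.0185]))
jaw (522, array([ 0.6713,  0.0363,  0.0508,  0.6024, -0.0678,  0.04  ,  0.7041,
        0.1077,  0.0596]))
yellow (46, array([0.6171, 0.0327, 0.04  , 0.6071, 0.0093, 0.034 , 0.6269, 0.0575,
       0.0429]))
```

Request:
servo_tool(
  motion=[
    [[-40,-20,0],0.1,-1],
    [[-80,-40,0],0.2,-1],
    [[-115,-55,5],0.3,-1],
    [[-150,-72,10],0.42,-1],
    [[-185,-88,20],0.54,-1],
    [[-220,-105,30],0.66,-1],
    [[-255,-121,40],0.78,-1],
    [[-285,-136,45],0.88,-1],
    [[-305,-146,50],0.95,-1],
    [[-314,-150,50],0.974,-1],
    [[-314,-150,50],0.974,-1],
    [[-314,-150,50],0.974,-1],
  ],
)

```text
clock: 1.1
ee_pos: [0.4398, 0.2929, 0.1684]
ee_rot: [-3.141, -0.001, 1.82]
ft_force: [-0.4, -0.5, -0.1]
grip_width: 0.0853
```

```bash
cat >> h.py <<'E'
def d(goal,yaw=None):
    s=arm.observe(); R=Ro.from_euler("xyz",s["ee_rot"]).as_matrix()
    t=R.T@(np.array(goal)-s["ee_pos"])*1000
    print("t",s["clock"],"pos",s["ee_pos"].round(4),"rot",s["ee_rot"].round(4),"F",s["ft_force"].round(1),"w",round(s["grip_width"],4))
    print("shift",t.round(1),"turn",None if yaw is None else round(s["ee_rot"][2]-yaw,3))
def circ(P,m):  # fit circle to outline of mask's world xy points
    (x,y),r=cv2.minEnclosingCircle(P[m][:,:2].astype(np.float32)); return x,y,r
E
python3 - <<'E'
from h import *
c=arm.capture("wrist"); save(c,"w1"); P=cloud(c); np.savez("w1",**c); print(c["position"],c["rotation"])
for hue in(107,):
    print(blob(c,P,hue,(.35,.55,.2,.38),(.026,.034)))
    print(blob(c,P,11,(.5,.65,.25,.45),(.026,.034)))
d((.4395,.292,.025),1.82)
E
```

```text
[0.42216007 0.36051626 0.32384985] [-2.79582784e-01  2.59193172e-04  2.49824271e-01]
(815, array([0.4379, 0.293 , 0.0297, 0.4148, 0.2687, 0.026 , 0.4616, 0.3159,
       0.0326]))
(649, array([0.5504, 0.3469, 0.0296, 0.5323, 0.328 , 0.0262, 0.5692, 0.365 ,
       0.0321]))
t 1.15 pos [0.4395 0.2934 0.1686] rot [-3.1415e+00 -8.0000e-04  1.8213e+00] F [-0.7  0.7  0.9] w 0.0853
shift [ -1.5  -0.3 143.6] turn 0.001
```

View pics/w1.png

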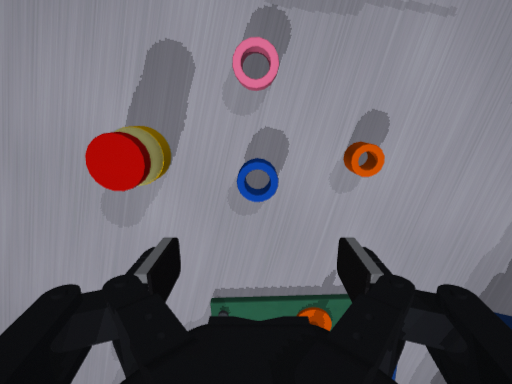

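Wrist view: blue ring (258,180), orange ring (364,159), pink one (256,64). The measured centres are blue (0.438, 0.2925) and orange (0.5505, 0.3465), both with tops at z≈0.030 as expected. Now I'll grasp the blue ring.

Request:
servo_tool(
  motion=[
    [[0,-1,35],0,-1],
    [[0,-1,70],0,-1],
    [[0,-1,105],0,-1],
    [[0,-1.5,130],0,-1],
    [[0,-1.5,143],0,-1],
    [[0,-1.5,143],0,-1],
    [[0,-1.5,143],0,1],
    [[0,-1.5,143],0,1],
    [[0,-1.5,143],0,1],
    [[0,-1.5,143],0,1],
    [[0,-1.5,143],0,1],
    [[0,-1.5,143],0,1],
    [[0,-1.5,143],0,1],
    [[0,-1.5,143],0,1],
    [[0,-1.5,143],0,1],
    [[0,-1.5,143],0,1],
  ],
  force=30,
)

```text
clock: 2.48
ee_pos: [0.4386, 0.2921, 0.0254]
ee_rot: [-3.142, -0.0, 1.82]
ft_force: [-0.6, -0.3, 0.3]
grip_width: 0.0001
```

Run:
```python
from h import *
d((.438,.2925,.16),1.82)
```

```text
t 2.4833 pos [0.4386 0.2921 0.0254] rot [-3.1416e+00 -1.0000e-04  1.8197e+00] F [-0.6 -0.3  0.3] w 0.0001
shift [   0.5   -0.5 -134.6] turn -0.0
```

The fingers shut completely, so the ring wasn't caught. I'll look before doing anything else.

Run:
```python
from h import *
c=arm.capture("wrist"); save(c,"w2"); P=cloud(c); np.savez("w2",**c)
print(blob(c,P,107,(.3,.55,.15,.42),(.015,.05)))
c=arm.capture("top");P=cloud(c); print(blob(c,P,107,(.3,.55,.15,.42),(.015,.05)))
```

```text
(2107, array([0.4353, 0.3027, 0.0283, 0.4146, 0.2742, 0.015 , 0.4617, 0.3167,
       0.0315]))
(0, None)
```

View pics/w2.png

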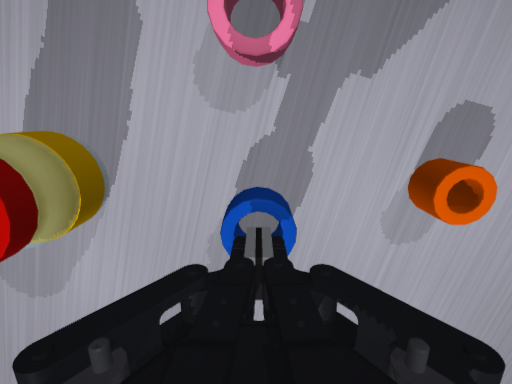

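The ring is still standing where it was, with the shut fingertips showing in its bore at (258,235). I'll go straight up to clear it, reopen and check step by step.

Request:
servo_tool(
  motion=[
    [[0,0,-25],0,1],
    [[0,0,-50],0,1],
    [[0,0,-75],0,1],
    [[0,0,-75],0,1],
  ],
)

```text
clock: 2.92
ee_pos: [0.4414, 0.2939, 0.105]
ee_rot: [3.133, -0.003, 1.82]
ft_force: [0.9, 0.5, 0.2]
grip_width: -0.0003
```

Run:
```python
from h import *
c=arm.capture("wrist"); save(c,"w3"); P=cloud(c); np.savez("w3",**c)
print(blob(c,P,107,(.3,.55,.15,.42),(.015,.15)))
print(blob(c,P,107,(.3,.55,.15,.42),(.026,.034)))
d((.438,.2925,.025),1.82)
```

```text
(1489, array([0.4378, 0.2934, 0.0283, 0.4147, 0.2689, 0.0151, 0.4616, 0.3162,
       0.0318]))
(1263, array([0.4378, 0.2934, 0.0297, 0.4147, 0.2689, 0.0261, 0.4616, 0.3162,
       0.0318]))
t 2.9667 pos [0.4402 0.2932 0.1029] rot [ 3.1359e+00 -1.9000e-03  1.8198e+00] F [-0.  -0.3 -0.3] w 0.0003
shift [-0.3 -2.8 77.9] turn -0.0
```

View pics/w3.png

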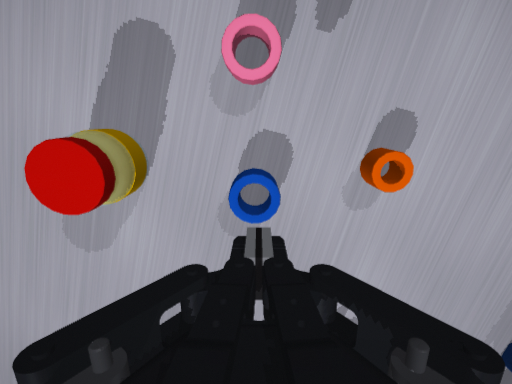

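Request:
servo_tool(
  motion=[
    [[0,-2,0],0,-1],
    [[0,-2,0],0,-1],
    [[0,-2,0],0,-1],
    [[0,-2,0],0,-1],
    [[0,-2,0],0,-1],
    [[0,-2,0],0,-1],
    [[0,-2,0],0,-1],
    [[0,-2,0],0,-1],
    [[0,-2,0],0,-1],
    [[0,-2,0],0,-1],
  ],
)

```text
clock: 3.8
ee_pos: [0.4367, 0.2917, 0.1004]
ee_rot: [3.141, -0.0, 1.82]
ft_force: [-0.7, -0.8, -0.7]
grip_width: 0.0856
```

Request:
servo_tool(
  motion=[
    [[0,0,25],0,-1],
    [[0,0,50],0,-1],
    [[0,0,70],0,-1],
    [[0,0,79],0,-1],
    [[0,0,79],0,-1],
    [[0,0,79],0,-1],
  ],
)

```text
clock: 4.3
ee_pos: [0.4369, 0.2919, 0.0216]
ee_rot: [3.141, -0.0, 1.82]
ft_force: [0.3, 0.9, 0.3]
grip_width: 0.0853
```

Request:
servo_tool(
  motion=[
    [[0,0,0],0,-0.1],
    [[0,0,0],0,-0.1],
    [[0,0,0],0,-0.1],
    [[0,0,0],0,-0.1],
    [[0,0,0],0,-0.1],
  ],
)

```text
clock: 4.72
ee_pos: [0.4369, 0.2919, 0.022]
ee_rot: [3.141, -0.0, 1.82]
ft_force: [0.5, 0.0, -0.7]
grip_width: 0.0472
```

Run:
```python
from h import *
c=arm.capture("wrist"); save(c,"w4"); P=cloud(c); np.savez("w4",**c)
print(blob(c,P,107,(.3,.55,.15,.42),(.026,.034)))
d((.438,.2925,.025),1.82)
```

```text
(2797, array([0.4377, 0.2938, 0.0296, 0.4144, 0.2689, 0.026 , 0.4621, 0.3163,
       0.0321]))
t 4.7667 pos [0.4368 0.2918 0.0218] rot [ 3.1409e+00 -3.0000e-04  1.8198e+00] F [-0.3  0.5 -1.1] w 0.0468
shift [ 0.4  1.3 -3.2] turn -0.0
```

View pics/w4.png

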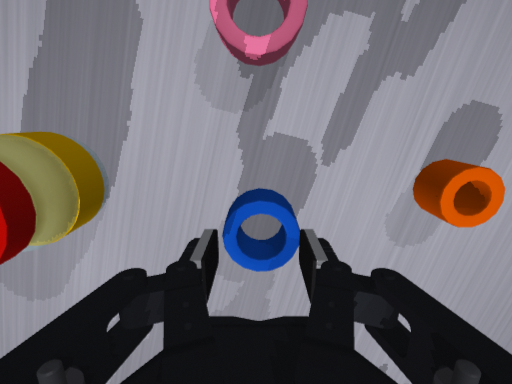

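The view shows the pads at (210,240) and (308,240), on either side of the ring at (261,230), with a gap on each side. I'll check the fingertip heights with the depth map.

Run:
```python
from h import *
for n,cols in(("w2",(252,264,240)),("w4",(205,212,240,308,313,320))):
    c=dict(np.load(n+".npz")); P=cloud(c)
    for u in cols:
        print(n,u,[(v,*P[v,u].round(3)) for v in range(226,280,9)])
c=dict(np.load("w4.npz")); P=cloud(c)
m=(P[...,2]>.004)&(P[...,2]<.2); g=c["frame"].max(-1)-c["frame"].min(-1).astype(int)
R=Ro.from_euler("xyz",[np.pi,0,1.82]).as_matrix(); L=(P-[.4368,.2918,.0218])@R*1000
k=(abs(L[...,1])<70)&(abs(L[...,0])<40)&(g<25)&(P[...,2]>.004)
q=L[k]; print(len(q))
for z0 in range(-60,40,8):
    s=q[(q[:,2]>=z0)&(q[:,2]<z0+8)]
    if len(s):
        print(z0,len(s),"x",s[:,0].min().round(),s[:,0].max().round(),"y-",s[s[:,1]<0][:,1].max(initial=-99).round(1),"y+",s[s[:,1]>0][:,1].min(initial=99).round(1))
```

```text
w2 252 [(226, np.float64(0.435), np.float64(0.285), np.float64(-0.0)), (235, np.float64(0.432), np.float64(0.301), np.float64(0.052)), (244, np.float64(0.433), np.float64(0.302), np.float64(0.063)), (253, np.float64(0.433), np.float64(0.301), np.float64(0.071)), (262, np.float64(0.433), np.float64(0.304), np.float64(0.083)), (271, np.float64(0.433), np.float64(0.302), np.float64(0.087))]
w2 264 [(226, np.float64(0.444), np.float64(0.287), np.float64(-0.001)), (235, np.float64(0.438), np.float64(0.303), np.float64(0.053)), (244, np.float64(0.438), np.float64(0.303), np.float64(0.063)), (253, np.float64(0.438), np.float64(0.303), np.float64(0.072)), (262, np.float64(0.437), np.float64(0.305), np.float64(0.083)), (271, np.float64(0.438), np.float64(0.303), np.float64(0.087))]
w2 240 [(226, np.float64(0.427), np.float64(0.283), np.float64(0.001)), (235, np.float64(0.428), np.float64(0.282), np.float64(0.013)), (244, np.float64(0.427), np.float64(0.296), np.float64(0.055)), (253, np.float64(0.428), np.float64(0.296), np.float64(0.064)), (262, np.float64(0.428), np.float64(0.304), np.float
[... 1940 characters left out ...]
float64(0.075)), (271, np.float64(0.459), np.float64(0.303), np.float64(0.074))]
w4 320 [(226, np.float64(0.481), np.float64(0.298), np.float64(-0.0)), (235, np.float64(0.483), np.float64(0.291), np.float64(-0.0)), (244, np.float64(0.463), np.float64(0.31), np.float64(0.06)), (253, np.float64(0.461), np.float64(0.309), np.float64(0.069)), (262, np.float64(0.46), np.float64(0.308), np.float64(0.075)), (271, np.float64(0.457), np.float64(0.309), np.float64(0.084))]
43074
-60 846 x -11.0 14.0 y- -23.6 y+ 23.0
-52 640 x -11.0 12.0 y- -23.4 y+ 22.8
-44 632 x -11.0 12.0 y- -23.4 y+ 22.8
-36 536 x -12.0 12.0 y- -23.4 y+ 23.0
-28 407 x -12.0 12.0 y- -23.5 y+ 23.0
-20 87 x -10.0 10.0 y- -23.5 y+ 23.1
```

The depth map puts the fingertips at about z=0.045 while the reported TCP is 0.022. That puts them about 23 mm behind the reported TCP instead of 19 mm ahead of it, which explains the miss. I'll quantify the offset across all the openings.

```bash
cat >> h.py <<'E'
def tips(c,pos,yaw=1.82):
    P=cloud(c); R=Ro.from_euler("xyz",[np.pi,0,yaw]).as_matrix(); L=(P-np.array(pos))@R*1000
    g=c["frame"].max(-1).astype(int)-c["frame"].min(-1)
    k=(abs(L[...,1])<60)&(abs(L[...,0])<16)&(g<25)&(L[...,2]<-5)
    q=L[k]; a=q[q[:,1]<0]; b=q[q[:,1]>0]
    return [(np.percentile(s[:,2],[99.5,100]).round(1), s[s[:,2]>s[:,2].max()-8].mean(0).round(1)) for s in(a,b) if len(s)]
E
python3 - <<'E'
from h import *
for n,p in(("w1",(.4395,.2934,.1686)),("w2",(.4386,.2921,.0254)),("w3",(.4402,.2932,.1029)),("w4",(.4368,.2918,.0218))):
    print(n,tips(dict(np.load(n+".npz")),p))
E
```

```text
w1 [(array([-28.8, -25.9]), array([  1.5, -43.7, -30.5])), (array([-28.8, -25.6]), array([  1.4,  43.5, -30.4]))]
w2 [(array([-23., -17.]), array([  9.2,  -6. , -21.5])), (array([-23.7, -16.8]), array([  9.1,   5.8, -21.6]))]
w3 [(array([-25.6, -19.4]), array([  9.4,  -5.4, -23.8])), (array([-25.2, -19.2]), array([  9.6,   6.4, -23.9]))]
w4 [(array([-21.9, -14.9]), array([  2.7, -25.2, -20.1])), (array([-22.1, -15.5]), array([  2.8,  24.7, -20.4]))]
```

Request:
servo_tool(
  motion=[
    [[0,1,-5],0,-1],
    [[0,1,-5],0,-1],
    [[0,1,-5],0,-1],
    [[0,1,-5],0,-1],
    [[0,1,-5],0,-1],
    [[0,1,5],0,-1],
    [[0,1,15],0,-1],
    [[0,1,23],0,-1],
    [[0,1,23],0,-1],
    [[0,1,23],0,-1],
  ],
)

```text
clock: 5.6
ee_pos: [0.437, 0.2916, -0.0027]
ee_rot: [-3.139, 0.001, 1.82]
ft_force: [-0.7, -0.6, 0.6]
grip_width: 0.0857
```

Request:
servo_tool(
  motion=[
    [[0,0,6],0,-1],
    [[0,0,12],0,-1],
    [[0,0,12],0,-1],
    [[0,0,12],0,-1],
  ],
)

```text
clock: 5.93
ee_pos: [0.4374, 0.2918, -0.0139]
ee_rot: [-3.141, 0.0, 1.82]
ft_force: [0.5, -0.3, 0.3]
grip_width: 0.0857
```

Run:
```python
from h import *
c=arm.capture("wrist"); s=arm.observe(); print(tips(c,s["ee_pos"])); P=cloud(c)
print(blob(c,P,107,(.3,.55,.15,.42),(.026,.034)))
d((.438,.2925,-.016),1.82)
```

```text
[(array([-12.5, -11.7]), array([  1.8, -34.5, -13.6])), (array([-12.5, -11.6]), array([  1.9,  34.2, -13.7]))]
(4487, array([0.4376, 0.2941, 0.0295, 0.4144, 0.2688, 0.026 , 0.4615, 0.3166,
       0.0321]))
t 5.9833 pos [ 0.4376  0.2919 -0.0137] rot [-3.1415 -0.      1.8197] F [ 0.6  0.3 -0.2] w 0.0853
shift [0.5 0.5 2.3] turn -0.0
```

There's no contact force at a reported z of -0.014, so the reported TCP really does lie about 40 mm ahead of the true grasp point. Now I'll close.

Request:
servo_tool(
  motion=[
    [[0,0,0],0,1],
    [[0,0,0],0,1],
    [[0,0,0],0,1],
    [[0,0,0],0,1],
    [[0,0,0],0,1],
    [[0,0,0],0,1],
    [[0,0,0],0,1],
  ],
  force=30,
)

```text
clock: 6.57
ee_pos: [0.4379, 0.2921, -0.0132]
ee_rot: [3.141, -0.0, 1.82]
ft_force: [-0.1, 0.1, 4.4]
grip_width: 0.0464
```

Request:
servo_tool(
  motion=[
    [[0,0,-10],0,1],
    [[0,0,-40],0,1],
    [[0,0,-75],0,1],
    [[0,0,-75],0,1],
    [[0,0,-75],0,1],
  ],
)

```text
clock: 6.98
ee_pos: [0.4388, 0.2927, 0.0636]
ee_rot: [3.137, -0.002, 1.82]
ft_force: [0.1, 0.7, -2.1]
grip_width: 0.0463
```

Run:
```python
from h import *
c=arm.capture("wrist"); save(c,"w5"); np.savez("w5",**c); P=cloud(c)
print(blob(c,P,107,(.3,.55,.15,.42),(.015,.2)))
h=cv2.cvtColor(c["frame"],cv2.COLOR_RGB2HSV)
m=(abs(h[...,0].astype(int)-107)<9)&(h[...,1]>110)&(P[...,2]<.2)&(P[...,1]>.2)
q=P[m]; print(np.histogram(q[:,2],bins=10))
d((.608,-.055,.10),1.82)
```

```text
(7116, array([0.4376, 0.2947, 0.1009, 0.4143, 0.2693, 0.0766, 0.462 , 0.317 ,
       0.1086]))
(array([  14,    0,    0,    0,    0,    0,    0,  834, 1305, 5038]), array([-0.00098147,  0.01010158,  0.02118462,  0.03226766,  0.04335071,
        0.05443375,  0.06551679,  0.07659983,  0.08768288,  0.09876592,
        0.10984896]))
t 7.0333 pos [0.4376 0.2919 0.0621] rot [ 3.1406e+00 -4.0000e-04  1.8198e+00] F [-0.5 -0.6 -0.9] w 0.0464
shift [-378.2   79.7  -38. ] turn -0.0
```

View pics/w5.png

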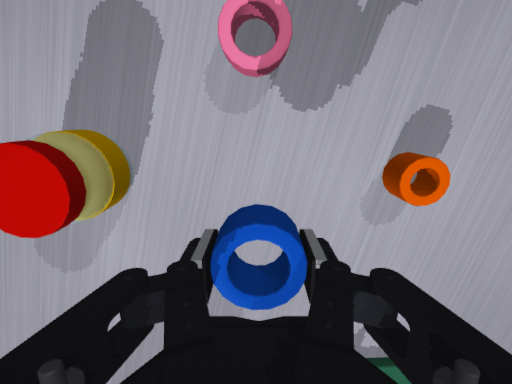

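The ring is held upright between the pads at (259,258). I'll carry it over the fixture and stop short, so the wrist camera can see the posts.

Request:
servo_tool(
  motion=[
    [[0,10,-25],0,1],
    [[-25,20,-48],0,1],
    [[-60,30,-48],0,1],
    [[-95,40,-48],0,1],
    [[-130,50,-48],0,1],
    [[-165,60,-48],0,1],
    [[-200,70,-48],0,1],
    [[-230,78,-48],0,1],
    [[-250,80,-48],0,1],
    [[-260,80,-48],0,1],
    [[-260,80,-48],0,1],
    [[-260,80,-48],0,1],
    [[-260,80,-48],0,1],
  ],
)

```text
clock: 8.12
ee_pos: [0.5782, 0.0608, 0.1088]
ee_rot: [-3.14, -0.001, 1.821]
ft_force: [0.2, 0.4, -0.1]
grip_width: 0.0462
```

Run:
```python
from h import *
c=arm.capture("wrist"); save(c,"w6"); np.savez("w6",**c); P=cloud(c)
h=cv2.cvtColor(c["frame"],cv2.COLOR_RGB2HSV).astype(int)
for nm,hue,box in(("b",107,(.55,.66,-.11,0)),("o",11,(.5,.63,.06,.17)),("y",25,(.5,.7,-.05,.12)),("r",2,(.5,.7,-.1,.1))):
    for zr in((.013,.021),(.052,.060),(.035,.046),(.07,.13)): print(nm,zr,blob(c,P,hue,box,zr,vmin=30))
d((.608,-.055,.11),1.82)
```

```text
b (0.013, 0.021) (188, array([ 0.619 , -0.0687,  0.0171,  0.5916, -0.0815,  0.0155,  0.639 ,
       -0.0533,  0.0185]))
b (0.052, 0.06) (27, array([ 0.6101, -0.0494,  0.053 ,  0.6054, -0.0527,  0.052 ,  0.6152,
       -0.047 ,  0.0543]))
b (0.035, 0.046) (94, array([ 6.106e-01, -4.930e-02,  4.230e-02,  5.763e-01, -5.880e-02,
        3.550e-02,  6.236e-01, -1.000e-04,  4.600e-02]))
b (0.07, 0.13) (0, None)
o (0.013, 0.021) (2286, array([0.5642, 0.1105, 0.0169, 0.5386, 0.0836, 0.0131, 0.5903, 0.1353,
       0.0205]))
o (0.052, 0.06) (143, array([0.5644, 0.1098, 0.0552, 0.5597, 0.1044, 0.0521, 0.5694, 0.1153,
       0.0586]))
o (0.035, 0.046) (13, array([0.5629, 0.115 , 0.0417, 0.5577, 0.1114, 0.035 , 0.5686, 0.1164,
       0.0456]))
o (0.07, 0.13) (0, None)
y (0.013, 0.021) (9, array([0.58  , 0.0935, 0.0161, 0.5556, 0.0854, 0.0131, 0.5899, 0.1166,
       0.0174]))
y (0.052, 0.06) (0, None)
y (0.035, 0.046) (83, array([0.612 , 0.0548, 0.0403, 0.6074, 0.0466, 0.0382, 0.6165, 0.0611,
       0.0422]))
y (0.07, 0.13) (1, array([0.5941, 0.0783, 0.1248, 0.5941, 0.0783, 0.1248, 0.5941, 0.0783,
       0.1248]))
r (0.013, 0.021) (0, None)
r (0.052, 0.06) (0, None)
r (0.035, 0.046) (0, None)
r (0.07, 0.13) (0, None)
t 8.1667 pos [0.5784 0.061  0.1091] rot [-3.1406e+00 -7.0000e-04  1.8213e+00] F [-0.1 -0.3 -0.4] w 0.046
shift [-119.7   -0.    -1. ] turn 0.001
```

View pics/w6.png

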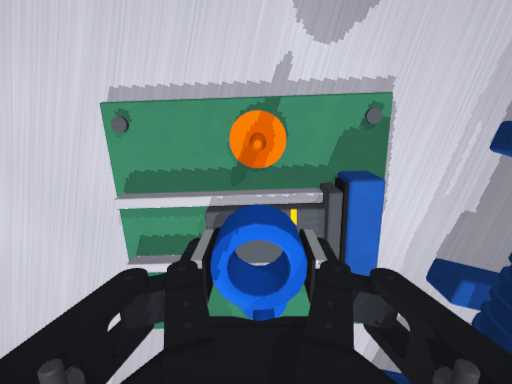

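The orange post shows at (258,143), measured at (0.5645, 0.1097). The blue post is partly hidden, so I'll get the fixture yaw from the plate edge.

Run:
```python
from h import *
c=dict(np.load("w6.npz")); P=cloud(c); h=cv2.cvtColor(c["frame"],cv2.COLOR_RGB2HSV).astype(int)
g=(abs(h[...,0]-77)<12)&(h[...,1]>90)&(abs(P[...,2]-.012)<.003)
E=np.array([P[np.argmax(g[:,u]),u] for u in range(115,380)])
for _ in range(2):
    k=np.polyfit(E[:,0],E[:,1],1); r=E[:,1]-np.polyval(k,E[:,0]); E=E[abs(r)<2*r.std()+1e-4]
th=np.arctan(k[0]); print("edge yaw",th,r.std())
o=np.array([.5645,.1097]); n=np.array([-np.sin(th),np.cos(th)])
print("edge to post (38)",(E[:,:2]-o)@n@np.ones(len(E))/len(E))
for nm in("top","scene"):
    t=dict(np.load(nm+".npz")); Q=cloud(t); hh=cv2.cvtColor(t["frame"],cv2.COLOR_RGB2HSV).astype(int)
    m=(abs(hh[...,0]-77)<12)&(hh[...,1]>70)&(abs(Q[...,2]-.012)<.006)&(abs(Q[...,1])<.3)
    print(nm,cv2.minAreaRect(Q[m][:,:2].astype(np.float32)*1000))
for t in(th,.249): print(t,"blue",o-.174*np.array([-np.sin(t),np.cos(t)]))
# blue flange circle fit with known radius 26, at z=.017
m=(abs(h[...,0]-107)<9)&(h[...,1]>110)&(abs(P[...,2]-.017)<.003)&(P[...,0]>.57)&(P[...,0]<.66)&(P[...,1]<-.03)&(P[...,1]>-.12)
print(m.sum()); v,u=np.nonzero(m); print(u.min(),u.max(),v.min(),v.max())
```

```text
edge yaw 0.2836149444707402 0.00028729010480578254
edge to post (38) 0.03723258281934357
top ((580.032470703125, 25.162185668945312), (263.7265319824219, 249.11024475097656), 16.182470321655273)
scene ((580.5689697265625, 22.573883056640625), (266.5362548828125, 250.0447235107422), 16.4965877532959)
0.2836149444707402 blue [ 0.61319007 -0.05734873]
0.249 blue [ 0.60737968 -0.05893373]
188
241 286 303 318
```

Request:
servo_tool(
  motion=[
    [[-25,1,0],0,1],
    [[-55,2,0],0,1],
    [[-85,3,0],0,1],
    [[-110,3.5,5],0,1],
    [[-124,3.5,20],0,1],
    [[-124,3.5,40],0,1],
    [[-124,3.5,52],0,1],
    [[-124,3.5,52],0,1],
    [[-124,3.5,52],0,1],
  ],
)

```text
clock: 8.92
ee_pos: [0.6127, -0.0584, 0.057]
ee_rot: [-3.14, -0.001, 1.821]
ft_force: [0.8, 1.3, -0.8]
grip_width: 0.0463
```

Run:
```python
from h import *
c=arm.capture("wrist"); save(c,"w7"); np.savez("w7",**c); P=cloud(c)
h=cv2.cvtColor(c["frame"],cv2.COLOR_RGB2HSV).astype(int)
for zr in((.05,.0585),(.013,.02),(.075,.12)): print(blob(c,P,107,(.56,.67,-.12,0),zr,vmin=25))
for nm,hue,zr in(("o",11,(.013,.021)),("o",11,(.052,.06)),("yel",25,(.037,.043))): print(nm,blob(c,P,hue,(.5,.7,-.05,.17),zr,vmin=25))
d((.6125,-.058,.0038),1.82)
cv2.imwrite("pics/w7.png",cv2.resize(c["frame"][120:350,100:420,::-1],(800,575),interpolation=cv2.INTER_CUBIC))
```

```text
(8, array([ 0.6137, -0.0642,  0.0562,  0.6115, -0.0661,  0.0522,  0.6161,
       -0.0635,  0.0571]))
(1558, array([ 0.6104, -0.0454,  0.0169,  0.5873, -0.0674,  0.013 ,  0.6387,
       -0.0312,  0.0199]))
(6888, array([ 0.6117, -0.0563,  0.095 ,  0.588 , -0.0818,  0.075 ,  0.6368,
       -0.034 ,  0.1023]))
o (0, None)
o (0, None)
yel (872, array([0.6166, 0.0357, 0.0403, 0.5491, 0.0082, 0.0375, 0.6272, 0.0611,
       0.0425]))
t 8.9667 pos [ 0.6135 -0.0586  0.058 ] rot [3.1409e+00 1.0000e-04 1.8213e+00] F [ 0.3  0.1 -0.2] w 0.0464
shift [ 0.8 -0.9 54.2] turn 0.001
```

View pics/w7.png

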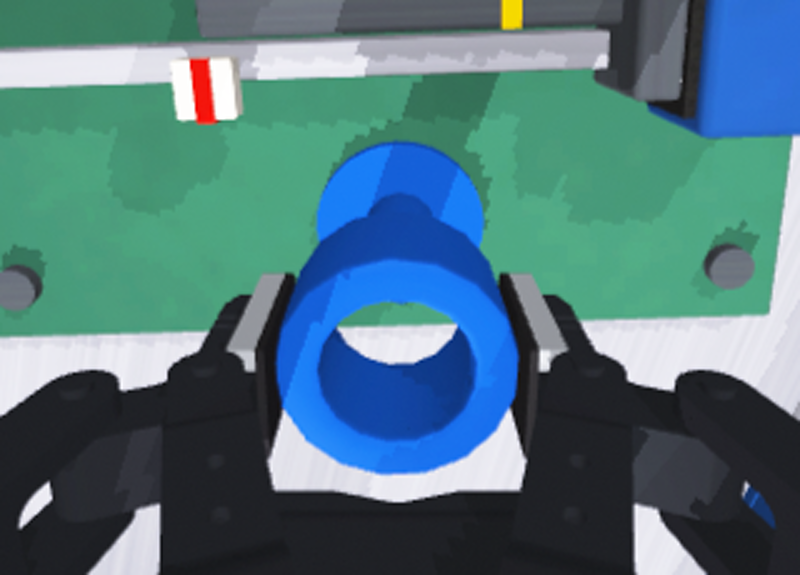

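Crop of the wrist view: the blue flange is centred below the ring and measures (0.613, -0.0572), within 1 mm of the ring's position. The marker's red line shows at about (204,90) and the yellow line at (511,15). Lowering the ring.

Request:
servo_tool(
  motion=[
    [[0.7,0,8],0,1],
    [[0.7,0,16],0,1],
    [[0.7,0,24],0,1],
    [[0.7,0,32],0,1],
    [[0.7,0,40],0,1],
    [[0.7,0,47],0,1],
    [[0.7,0,51],0,1],
    [[0.7,0,51],0,1],
    [[0.7,0,51],0,1],
  ],
)

```text
clock: 9.72
ee_pos: [0.613, -0.059, 0.0061]
ee_rot: [-3.141, -0.0, 1.82]
ft_force: [-0.2, 0.4, 0.5]
grip_width: 0.0464
```

Run:
```python
from h import *
c=arm.capture("wrist"); P=cloud(c)
for zr in((.04,.054),(.055,.06),(.013,.02)): print(blob(c,P,107,(.56,.67,-.12,0),zr,vmin=25))
d((.613,-.0572,.0038),1.82)
```

```text
(5915, array([ 0.6117, -0.0558,  0.0483,  0.5883, -0.0823,  0.04  ,  0.6379,
       -0.0345,  0.054 ]))
(828, array([ 0.6127, -0.0562,  0.0567,  0.6052, -0.0644,  0.055 ,  0.6206,
       -0.0487,  0.0586]))
(942, array([ 0.6093, -0.0402,  0.0167,  0.5871, -0.0724,  0.013 ,  0.6354,
       -0.031 ,  0.0189]))
t 9.7667 pos [ 0.6133 -0.059   0.0065] rot [3.1412e+00 1.0000e-04 1.8197e+00] F [ 0.   0.3 -0.9] w 0.0462
shift [1.8 0.2 2.7] turn -0.0
```

Request:
servo_tool(
  motion=[
    [[1.5,0,0.5],0,1],
    [[1.5,0,1.5],0,1],
    [[1.5,0,2.5],0,1],
    [[1.5,0,2.5],0,1],
    [[1.5,0,2.5],0,-1],
    [[1.5,0,2.5],0,-1],
    [[1.5,0,2.5],0,-1],
    [[1.5,0,2.5],0,-1],
    [[1.5,0,2.5],0,-1],
    [[1.5,0,-20],0,-1],
    [[1.5,0,-50],0,-1],
    [[1.5,0,-85],0,-1],
    [[1.5,0,-115],0,-1],
    [[1.5,0,-125],0,-1],
    [[1.5,0,-125],0,-1],
    [[1.5,0,-125],0,-1],
  ],
)

```text
clock: 11.1
ee_pos: [0.6122, -0.0575, 0.131]
ee_rot: [-3.141, -0.0, 1.82]
ft_force: [-1.1, 0.3, -0.0]
grip_width: 0.0854
```

Run:
```python
from h import *
c=arm.capture("wrist"); save(c,"w8"); np.savez("w8",**c); P=cloud(c)
for zr in((.043,.051),(.054,.06),(.013,.02)): print(blob(c,P,107,(.56,.67,-.12,0),zr,vmin=25))
for nm,hue,zr in(("red",1,(.03,.045)),("yel",25,(.036,.044)),("band",25,(.06,.1))): print(nm,blob(c,P,hue,(.5,.7,-.08,.17),zr,vmin=25))
d((.5505,.3465,.10),1.82)
```

```text
(1292, array([ 0.6119, -0.0563,  0.0469,  0.5887, -0.0805,  0.0431,  0.6359,
       -0.0339,  0.051 ]))
(252, array([ 0.6129, -0.0566,  0.0565,  0.6048, -0.0651,  0.054 ,  0.6211,
       -0.0486,  0.0583]))
(259, array([ 0.6115, -0.045 ,  0.0168,  0.5873, -0.0905,  0.0132,  0.6388,
       -0.0315,  0.0199]))
red (102, array([ 0.552 , -0.0262,  0.0401,  0.5471, -0.0347,  0.0349,  0.5565,
       -0.0182,  0.042 ]))
yel (397, array([0.6169, 0.0348, 0.0404, 0.547 , 0.0015, 0.038 , 0.627 , 0.0604,
       0.0424]))
band (121, array([0.5646, 0.0149, 0.0839, 0.5561, 0.0032, 0.0722, 0.5684, 0.0292,
       0.0895]))
t 11.15 pos [ 0.6115 -0.0574  0.1298] rot [-3.1389e+00 -1.1000e-03  1.8198e+00] F [-0.5 -0.2 -0. ] w 0.0855
shift [406.4  40.5  30.2] turn -0.0
```

Blue ring is seated: top at 0.047 and centre within about 1 mm of the post. Now the orange ring.

Request:
servo_tool(
  motion=[
    [[25,3,0],0,-1],
    [[60,6,0],0,-1],
    [[97,10,0],0,-1],
    [[135,14,0],0,-1],
    [[173,18,0],0,-1],
    [[211,22,0],0,-1],
    [[249,26,0],0,-1],
    [[287,30,0],0,-1],
    [[325,34,10],0,-1],
    [[360,38,25],0,-1],
    [[390,40,40],0,-1],
    [[406,40.5,60],0,-1],
    [[406,40.5,80],0,-1],
    [[406,40.5,80],0,-1],
    [[406,40.5,80],0,-1],
  ],
)

```text
clock: 12.4
ee_pos: [0.55, 0.3449, 0.0484]
ee_rot: [-3.135, 0.002, 1.82]
ft_force: [0.4, -0.0, 0.7]
grip_width: 0.0855
```

Run:
```python
from h import *
c=arm.capture("wrist"); P=cloud(c)
print(blob(c,P,11,(.48,.65,.27,.43),(.026,.034),vmin=25))
d((.5505,.3465,-.011),1.82)
```

```text
(1492, array([0.5507, 0.3479, 0.0296, 0.5323, 0.3282, 0.026 , 0.5695, 0.3655,
       0.0316]))
t 12.45 pos [0.5514 0.3452 0.0502] rot [-3.1390e+00  9.0000e-04  1.8195e+00] F [ 0.  -0.5  0.4] w 0.0858
shift [ 1.5 -0.4 61.2] turn -0.001
```

Request:
servo_tool(
  motion=[
    [[1.5,-0.4,20],0,-1],
    [[1.5,-0.4,40],0,-1],
    [[1.5,-0.4,55],0,-1],
    [[1.5,-0.4,60],0,-1],
    [[1.5,-0.4,60],0,-1],
    [[1.5,-0.4,60],0,-1],
    [[1.5,-0.4,60],0,1],
    [[1.5,-0.4,60],0,1],
    [[1.5,-0.4,60],0,1],
    [[1.5,-0.4,60],0,1],
    [[1.5,-0.4,60],0,1],
    [[1.5,-0.4,60],0,1],
    [[1.5,-0.4,60],0,1],
    [[1.5,-0.4,60],0,1],
  ],
  force=30,
)

```text
clock: 13.62
ee_pos: [0.5515, 0.3476, -0.0076]
ee_rot: [3.14, -0.0, 1.82]
ft_force: [-0.8, -0.6, 5.5]
grip_width: 0.0379
```

Request:
servo_tool(
  motion=[
    [[0,0,-20],0,1],
    [[0,0,-50],0,1],
    [[0,0,-85],0,1],
    [[0,0,-100],0,1],
    [[0,0,-100],0,1],
    [[0,0,-100],0,1],
  ],
)

```text
clock: 14.12
ee_pos: [0.5512, 0.3474, 0.0919]
ee_rot: [3.14, -0.0, 1.82]
ft_force: [0.5, -0.7, -0.4]
grip_width: 0.0378
```

Run:
```python
from h import *
c=arm.capture("wrist"); P=cloud(c)
print(blob(c,P,11,(.48,.65,.27,.43),(.05,.2),vmin=25))
print(blob(c,P,11,(.48,.65,.27,.43),(.128,.2),vmin=25))
d((.5645,.1097,.075),1.82)
```

```text
(4742, array([0.5502, 0.3492, 0.1234, 0.5316, 0.328 , 0.0984, 0.5712, 0.366 ,
       0.1311]))
(2531, array([0.5507, 0.3477, 0.1293, 0.5323, 0.328 , 0.128 , 0.5692, 0.3656,
       0.1311]))
t 14.1667 pos [0.5504 0.3469 0.0905] rot [-3.1401e+00  4.0000e-04  1.8199e+00] F [-0.9 -0.8 -0.6] w 0.0383
shift [-233.4  -44.8   15.6] turn -0.0
```

Request:
servo_tool(
  motion=[
    [[-25,-5,0],0,1],
    [[-60,-12,0],0,1],
    [[-97,-19,0],0,1],
    [[-135,-26,0],0,1],
    [[-173,-33,0],0,1],
    [[-205,-40,0],0,1],
    [[-225,-43.5,10],0,1],
    [[-233.4,-44.8,22],0,1],
    [[-233.4,-44.8,27],0,1],
    [[-233.4,-44.8,27],0,1],
    [[-233.4,-44.8,27],0,1],
    [[-233.4,-44.8,27],0,1],
  ],
)

```text
clock: 15.17
ee_pos: [0.5652, 0.1111, 0.0642]
ee_rot: [-3.141, -0.0, 1.821]
ft_force: [0.4, -0.6, 0.3]
grip_width: 0.0382
```

Run:
```python
from h import *
c=arm.capture("wrist"); save(c,"w9"); P=cloud(c)
for zr in((.013,.02),(.052,.06),(.098,.12)): print(blob(c,P,11,(.5,.63,.05,.17),zr,vmin=25))
d((.5645,.1097,.010),1.82)
cv2.imwrite("pics/w9.png",cv2.resize(c["frame"][120:350,100:420,::-1],(800,575),interpolation=cv2.INTER_CUBIC))
```

```text
(1909, array([0.562 , 0.1182, 0.0169, 0.5385, 0.0916, 0.013 , 0.5903, 0.1357,
       0.0197]))
(0, None)
(2903, array([0.5647, 0.1118, 0.1013, 0.5462, 0.0916, 0.098 , 0.5842, 0.1293,
       0.1036]))
t 15.2167 pos [0.5654 0.1111 0.0645] rot [ 3.1411e+00 -2.0000e-04  1.8212e+00] F [-0.7 -0.3 -0.1] w 0.0377
shift [-1.2 -1.2 54.5] turn 0.001
```

View pics/w9.png

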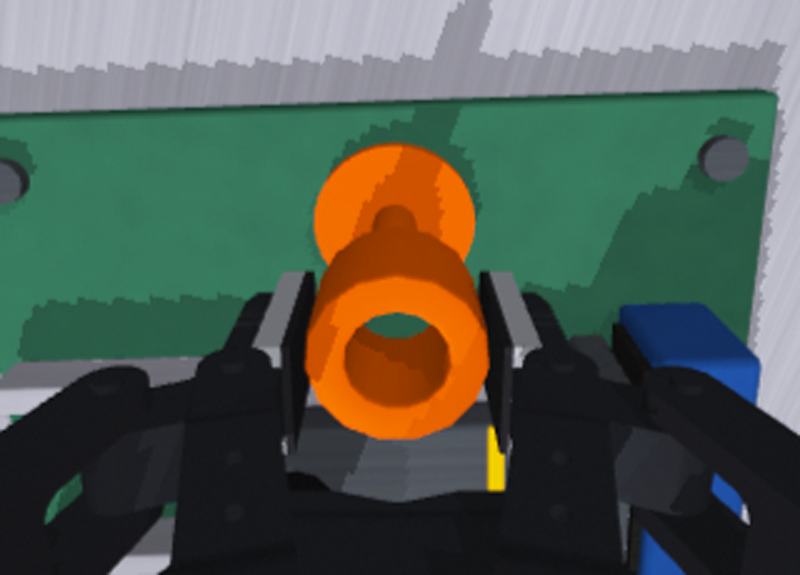

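The ring is held upright just above the orange post. The flange centre is (0.5644, 0.1097), so I'll shift about 1 mm and lower.

Request:
servo_tool(
  motion=[
    [[-0.6,-1,8],0,1],
    [[-0.6,-1,16],0,1],
    [[-0.6,-1,24],0,1],
    [[-0.6,-1,32],0,1],
    [[-0.6,-1,40],0,1],
    [[-0.6,-1,47],0,1],
    [[-0.6,-1,52],0,1],
    [[-0.6,-1,52],0,1],
    [[-0.6,-1,52],0,1],
  ],
)

```text
clock: 15.97
ee_pos: [0.5643, 0.1092, 0.012]
ee_rot: [-3.141, -0.0, 1.82]
ft_force: [-0.3, -0.3, 0.6]
grip_width: 0.0375
```

Run:
```python
from h import *
c=arm.capture("wrist"); P=cloud(c)
for zr in((.04,.053),(.054,.06),(.013,.02)): print(blob(c,P,11,(.5,.63,.05,.17),zr,vmin=25))
d((.5645,.1097,.009),1.82)
```

```text
(3823, array([0.5635, 0.1108, 0.0483, 0.5447, 0.0898, 0.04  , 0.5841, 0.1276,
       0.053 ]))
(235, array([0.564 , 0.111 , 0.0561, 0.5596, 0.1067, 0.054 , 0.5684, 0.1151,
       0.0584]))
(1562, array([0.5606, 0.1253, 0.0168, 0.5385, 0.0978, 0.0131, 0.5873, 0.1359,
       0.019 ]))
t 16.0167 pos [0.5646 0.1093 0.0125] rot [ 3.1412e+00 -1.0000e-04  1.8197e+00] F [0.3 0.1 1. ] w 0.0376
shift [ 0.5 -0.   3.5] turn -0.0
```

Request:
servo_tool(
  motion=[
    [[1,0,1],0,1],
    [[1,0,2.5],0,1],
    [[1,0,2.5],0,1],
    [[1,0,2.5],0,-1],
    [[1,0,2.5],0,-1],
    [[1,0,2.5],0,-1],
    [[1,0,2.5],0,-1],
    [[1,0,2.5],0,-1],
    [[1,0,-20],0,-1],
    [[1,0,-50],0,-1],
    [[1,0,-85],0,-1],
    [[1,0,-115],0,-1],
    [[1,0,-120],0,-1],
    [[1,0,-120],0,-1],
    [[1,0,-120],0,-1],
  ],
)

```text
clock: 17.27
ee_pos: [0.5636, 0.1101, 0.132]
ee_rot: [-3.141, -0.0, 1.82]
ft_force: [0.3, -0.4, -0.0]
grip_width: 0.0851
```

Run:
```python
from h import *
c=arm.capture("wrist"); save(c,"w10"); np.savez("w10",**c); P=cloud(c)
for zr in((.043,.051),(.054,.06),(.013,.02)): print(blob(c,P,11,(.5,.63,.05,.17),zr,vmin=25))
# knob, marker from w8 and w10
F=Ro.from_euler("z",.283).as_matrix(); O=np.array([.5888,.0263,0])
for n in("w8","w10"):
    k=dict(np.load(n+".npz")); Q=(cloud(k)-O)@F*1000; h=cv2.cvtColor(k["frame"],cv2.COLOR_RGB2HSV).astype(int)
    red=((h[...,0]<8)|(h[...,0]>172))&(h[...,1]>150)&(h[...,2]>60)
    yel=(abs(h[...,0]-25)<7)&(h[...,1]>130)
    top=lambda z0,z1:(Q[...,2]>z0)&(Q[...,2]<z1)
    box=(abs(Q[...,0])<110)&(abs(Q[...,1])<60)
    for nm,m in(("red",red&top(37,43)&box),("yel",yel&top(37,43)&box&(Q[...,0]>-20)),("knobtop",top(86,94)&box)):
        q=Q[m]
        if len(q): print(n,nm,len(q),q.mean(0).round(1),np.percentile(q,3,axis=0).round(1),np.percentile(q,97,axis=0).round(1))
s=O+F@[-.035,0,0]; print(s)
d((s[0],s[1],.06),1.854)
```

```text
(905, array([0.5637, 0.1105, 0.0468, 0.5453, 0.0912, 0.0431, 0.5824, 0.1281,
       0.0509]))
(66, array([0.5641, 0.1101, 0.0562, 0.5599, 0.1058, 0.054 , 0.5686, 0.1143,
       0.0583]))
(633, array([0.5623, 0.1201, 0.0169, 0.5386, 0.0904, 0.0132, 0.5904, 0.1355,
       0.0196]))
w8 red 88 [-50.  -40.6  40.3] [-52.1 -48.4  39. ] [-48.  -33.   41.4]
w8 yel 395 [29.7  0.4 40.4] [ 27.4 -25.2  39. ] [32.  25.2 41.6]
w8 knobtop 1102 [-34.7  -0.2  89.2] [-45.7 -11.2  87.7] [-23.8  10.5  90.6]
w10 yel 271 [29.8  1.4 40.4] [ 27.2 -24.4  38.8] [32.5 25.9 41.6]
w10 knobtop 584 [-34.7   1.6  89.3] [-45.7  -9.7  86.9] [-23.7  12.   90.5]
[0.55519223 0.01652669 0.        ]
t 17.3167 pos [0.5631 0.11   0.1311] rot [-3.1391e+00 -3.0000e-04  1.8198e+00] F [ 0.1  0.2 -0.5] w 0.0851
shift [-88.7 -30.5  71.2] turn -0.034
```

Both rings are seated. The pull needed is 29.7 − (−50.0) = 79.7 mm. The knob is at about (0.555, 0.0165); I'll move over it, descend and close.

Request:
servo_tool(
  motion=[
    [[-25,-8,0],-0.01,-1],
    [[-55,-18,0],-0.02,-1],
    [[-80,-27,0],-0.034,-1],
    [[-88.7,-30.5,10],-0.034,-1],
    [[-88.7,-30.5,30],-0.034,-1],
    [[-88.7,-30.5,55],-0.034,-1],
    [[-88.7,-30.5,80],-0.034,-1],
    [[-88.7,-30.5,97],-0.034,-1],
    [[-88.7,-30.5,101],-0.034,-1],
    [[-88.7,-30.5,101],-0.034,-1],
    [[-88.7,-30.5,101],-0.034,-1],
  ],
)

```text
clock: 18.23
ee_pos: [0.5564, 0.0171, 0.031]
ee_rot: [-3.141, -0.0, 1.854]
ft_force: [0.9, -0.8, 0.4]
grip_width: 0.0853
```

Request:
servo_tool(
  motion=[
    [[0,0,0],0,1],
    [[0,0,0],0,1],
    [[0,0,0],0,1],
    [[0,0,0],0,1],
    [[0,0,0],0,1],
    [[0,0,0],0,1],
    [[0,0,0],0,1],
    [[0,0,0],0,1],
    [[0,0,0],0,1],
  ],
  force=50,
)

```text
clock: 18.98
ee_pos: [0.5554, 0.0164, 0.0321]
ee_rot: [-3.14, -0.0, 1.854]
ft_force: [-3.9, -1.1, 6.8]
grip_width: 0.0249
```

```bash
cat >> h.py <<'E'
def marks(cams=("top","wrist","scene")):
    F=Ro.from_euler("z",.283).as_matrix(); O=np.array([.5888,.0263,0])
    for n in cams:
        k=arm.capture(n); np.savez("m_"+n,**k); Q=(cloud(k)-O)@F*1000; h=cv2.cvtColor(k["frame"],cv2.COLOR_RGB2HSV).astype(int)
        red=((h[...,0]<8)|(h[...,0]>172))&(h[...,1]>150)&(h[...,2]>60); yel=(abs(h[...,0]-25)<7)&(h[...,1]>130)
        box=(Q[...,0]>-140)&(Q[...,0]<100)&(abs(Q[...,1])<60)
        for nm,m in(("red",red&(abs(Q[...,2]-40)<5)&box),("yel",yel&(abs(Q[...,2]-40)<5)&box&(abs(Q[...,1])<28))):
            q=Q[m]
            if len(q): print(n,nm,len(q),q.mean(0).round(1),np.median(q,axis=0).round(1))
E
python3 - <<'E'
from h import *
s=arm.observe(); p=s["ee_pos"]; e=np.array([np.cos(.283),np.sin(.283),0])
d(p-.0797*e,1.854); marks()
save(dict(np.load("m_wrist.npz")),"w11")
E
```

```text
t 18.9833 pos [0.5554 0.0164 0.0321] rot [-3.1399 -0.      1.8541] F [-3.9 -1.1  6.8] w 0.0249
shift [  0.  -79.7   0.1] turn 0.0
wrist red 33 [-50.9 -46.1  40.3] [-51.1 -46.3  40.2]
wrist yel 664 [29.7  5.  40.4] [29.6  5.5 40.5]
scene yel 41 [29.4 -1.  40.6] [29.6 -0.6 40.2]
```

View pics/w11.png

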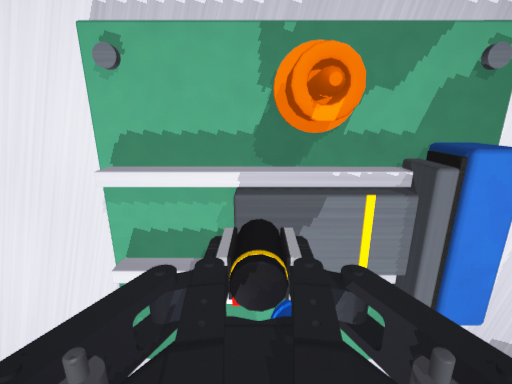

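The knob is gripped at (259,265), and the orange ring sits fully down on its post at (322,85). Pulling along −x of the fixture.

Request:
servo_tool(
  motion=[
    [[0,-4,0],0,1],
    [[0,-10,0],0,1],
    [[0,-17,0],0,1],
    [[0,-24,0],0,1],
    [[0,-31,0],0,1],
    [[0,-38,0],0,1],
    [[0,-45,0],0,1],
    [[0,-52,0],0,1],
    [[0,-59,0],0,1],
    [[0,-66,0],0,1],
    [[0,-72,0],0,1],
    [[0,-76,0],0,1],
    [[0,-79,0],0,1],
    [[0,-79,0],0,1],
    [[0,-79,0],0,1],
    [[0,-79,0],0,1],
  ],
)

```text
clock: 20.47
ee_pos: [0.4838, -0.0045, 0.0321]
ee_rot: [3.134, 0.001, 1.853]
ft_force: [8.7, 5.6, -2.3]
grip_width: 0.025
```

Run:
```python
from h import *
d((.5554-.0797*np.cos(.283),.0164-.0797*np.sin(.283),.032),1.854); marks()
c=dict(np.load("m_scene.npz"))["frame"]; cv2.imwrite("pics/s2.png",cv2.resize(c[170:275,215:355,::-1],(800,600),interpolation=cv2.INTER_CUBIC))
```

```text
t 20.4667 pos [ 0.4838 -0.0045  0.0321] rot [3.1345e+00 6.0000e-04 1.8531e+00] F [ 8.7  5.6 -2.3] w 0.025
shift [ 0.1 -5.1  0.1] turn -0.001
wrist yel 673 [-45.    4.8  40.3] [-45.    5.4  40.4]
scene yel 40 [-45.4  -1.8  40.4] [-45.4  -1.3  40.1]
```

View pics/s2.png

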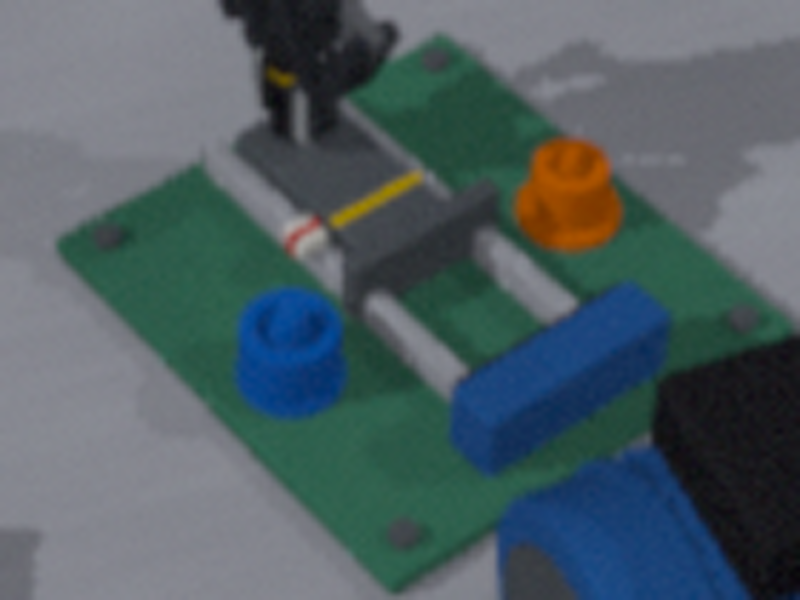

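Both rings look seated, and the yellow line at (375,198) points nearly at the red line at (303,233). Wrist and scene depth both put the yellow line at −45 mm. I'll recheck the red line with looser thresholds, against the starting image.

Run:
```python
from h import *
F=Ro.from_euler("z",.283).as_matrix(); O=np.array([.5888,.0263,0])
for n in("scene","m_scene","top","m_top"):
    k=dict(np.load(n+".npz")); Q=(cloud(k)-O)@F*1000; f=k["frame"].astype(float); 
    # pixel at expected red position via projection
    R=Ro.from_euler("xyz",k["rotation"]).as_matrix()
    K=k["camera_matrix"]
    w=np.zeros(f.shape[:2]); red=f[...,0]-np.maximum(f[...,1],f[...,2])
    box=(Q[...,0]>-75)&(Q[...,0]<-30)&(Q[...,1]<-31)&(Q[...,1]>-55)&(Q[...,2]>25)
    m=box&(red>20)
    # ray-plane z=40mm for accuracy
    v,u=np.nonzero(m)
    if len(u)==0: print(n,"none"); continue
    r=np.stack([(u-K[0,2])/K[0,0],-(v-K[1,2])/K[1,1],-np.ones(len(u))],-1)@R.T
    X=k["position"]+r*((.04-k["position"][2])/r[:,2])[:,None]; X=(X-O)@F*1000
    ww=red[m]; print(n,"red",len(u),(X*ww[:,None]).sum(0)/ww.sum(), np.average(u,weights=ww),np.average(v,weights=ww))
    yy=np.minimum(f[...,0],f[...,1])-f[...,2]
    m=(yy>40)&(abs(Q[...,1])<28)&(abs(Q[...,2]-40)<6)&(Q[...,0]>-75)
    v,u=np.nonzero(m)
    if len(u)==0: continue
    r=np.stack([(u-K[0,2])/K[0,0],-(v-K[1,2])/K[1,1],-np.ones(len(u))],-1)@R.T
    X=k["position"]+r*((.04-k["position"][2])/r[:,2])[:,None]; X=(X-O)@F*1000
    print(n,"yel",len(u),X.mean(0))
k=dict(np.load("m_wrist.npz")); Q=(cloud(k)-O)@F*1000; f=k["frame"].astype(float); red=f[...,0]-np.maximum(f[...,1],f[...,2])
m=(red>40)&(Q[...,0]>-75)&(Q[...,0]<-30)&(Q[...,1]<-30)&(Q[...,1]>-55); print("wrist red",m.sum(),Q[m].mean(0) if m.any() else "")
```

```text
scene red 15 [-50.05559466 -41.61192841  40.        ] 267.49848942598186 210.08761329305136
scene yel 45 [28.92759971 -1.34022466 40.        ]
m_scene red 14 [-50.2744406  -40.95023553  40.        ] 267.640234948605 209.935389133627
m_scene yel 43 [-45.76199079  -0.35769093  40.        ]
top red 12 [-48.33227937 -38.84370892  40.        ] 270.048309178744 160.64895330112722
top yel 28 [32.17478573  0.22877703 40.        ]
m_top none
wrist red 0
```

The marker hasn't moved (−50.05 → −50.27 mm), and the yellow line is still about 4.7 mm short, so I'll pull a little further.

Request:
servo_tool(
  motion=[
    [[0,-2,0],0,1],
    [[0,-4,0],0,1],
    [[0,-5,0],0,1],
    [[0,-5,0],0,1],
    [[0,-5,0],0,1],
    [[0,-5,0],0,1],
    [[0,-5,0],0,1],
    [[0,-5,0],0,1],
  ],
)

```text
clock: 21.28
ee_pos: [0.4792, -0.0058, 0.0321]
ee_rot: [3.134, 0.001, 1.853]
ft_force: [9.2, 6.3, -2.2]
grip_width: 0.0248
```

Run:
```python
from h import *
d((.5554-.0797*np.cos(.283),.0164-.0797*np.sin(.283),.032),1.854); marks()
for n,hue,b in(("blue",107,(.57,.66,-.1,-.02)),("orange",11,(.53,.6,.07,.15))):
    c=dict(np.load("m_scene.npz")); print(n,blob(c,cloud(c),hue,b,(.040,.052),vmin=25))
```

```text
t 21.2833 pos [ 0.4792 -0.0058  0.0321] rot [3.1341e+00 7.0000e-04 1.8531e+00] F [ 9.2  6.3 -2.2] w 0.0248
shift [ 0.1 -0.4  0.1] turn -0.001
wrist yel 676 [-49.8   4.8  40.3] [-49.8   5.3  40.4]
scene yel 39 [-49.7  -2.8  40.9] [-49.6  -2.3  40.9]
blue (174, array([ 0.6153, -0.0585,  0.0464,  0.5859, -0.0809,  0.0402,  0.637 ,
       -0.0326,  0.0519]))
orange (105, array([0.567 , 0.1075, 0.0464, 0.5454, 0.0904, 0.0404, 0.5853, 0.1265,
       0.0515]))
```

Yellow is at −49.7 and red at −50.2, so they are level. I'll hold for 0.8 s to confirm it's steady, then hand in.

Request:
servo_tool(
  motion=[
    [[0,0,0],0,1],
    [[0,0,0],0,1],
    [[0,0,0],0,1],
    [[0,0,0],0,1],
    [[0,0,0],0,1],
    [[0,0,0],0,1],
    [[0,0,0],0,1],
    [[0,0,0],0,1],
    [[0,0,0],0,1],
    [[0,0,0],0,1],
  ],
)

```text
clock: 22.27
ee_pos: [0.4793, -0.0058, 0.0321]
ee_rot: [3.134, 0.001, 1.853]
ft_force: [8.0, 4.7, -2.7]
grip_width: 0.0251
```

Run:
```python
from h import *
marks(("wrist","scene")); d((0.48,0,.03)); print(arm.hand_in())
```

```text
wrist yel 672 [-49.8   4.8  40.3] [-49.8   5.3  40.4]
scene yel 38 [-50.1  -1.5  40.4] [-49.5  -0.7  40.4]
t 22.3667 pos [ 0.4792 -0.0058  0.0321] rot [3.1341e+00 6.0000e-04 1.8530e+00] F [ 8.5  5.3 -2.2] w 0.0247
shift [5.4 2.3 2.2] turn None
the job is handed in; nothing more can be done
None
```

I put the blue and orange rings on their posts and let go. I then pulled the knob out until the yellow line was level with the red mark, and handed the job in at about 22 s while still holding it. The hand-in gave no verdict, so everything below is from my own checks.

- **Rings:** Both ring tops measured 47 mm above the bench, which is fully down, and each ring is within about 1 mm of its post's centre in the wrist view. In the scene view the same centres read within about 2 mm.
- **Slide:** The yellow line measured −49.8 mm (wrist) and −50.1 mm (scene), against a red line at −50.2 mm, and it stayed put over the last second. The wrist force was about 10 N, roughly what the spring should give at this pull. I did not measure the finger contact force itself.
- **Red marker:** It read −50.1 mm before the pull and −50.3 mm near the end of it. I did not re-measure it after the last 5 mm.
- **Bystanders:** I never touched the grey ring or the other bench items as far as I saw, but I did not re-measure their positions at the end.

**What disagreed:**
- **Fingertip position:** The reported tool position is about 40 mm further ahead along the fingers than the description says. My first grasp of the blue ring closed in the air above it, and the ring did not move. The wrist camera's depth showed the offset, and I corrected for it in every later grasp.
- **Compliance:** The arm gave about 4.5 mm under the spring, so I pulled 5 mm further.

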